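Unlock and open the specimen safe

ROBOT

A 7-joint arm with a two-finger parallel gripper is mounted at the origin on a cart in front of the work surface, level with it; the furniture and walls round the work are solid. World frame = base frame: x ahead of the robot, y to its left, z up, the work surface at z = 0. Lengths are in mm, angles in rad, forces in N, time in s.
With the tool pointing down it reaches from about 350 to 900 mm from the base axis. Payload 8.1 kg.
Tool frame: the origin (TCP) lies midway between the tips of the shut fingers; the grasp point (between the pads) lies 19 mm behind it; z points along the fingers, y is the line along which they close (so a half turn about z gives the same grasp; the last joint's range is limited). The gripper opens to 92 mm and grips with 3 to 60 N. Pads are 19 mm wide; open, the fingers measure 130 mm over their backs; the gripper's body (75 mm by 190 mm) begins 47 mm behind the grasp point.
Start: joints at [-1.32, 0.434, 0.025, 1.573, -0.012, 1.134, -0.075], TCP at [216.568, 586.293, 226.742] pointing down, gripper open.
Joint ranges: [-2.62, 2.62], [-0.44, 2.09], [-1.27, 1.32], [0.08, 2.57], [-1.32, 4.46], [0.12, 2], [-2.74, 2.74]. Speed limits (rad/s): [2.22, 2.22, 3.01, 3.01, 3.14, 3.14, 3.14].

INTERFACE

Orientations are given as [roll, pitch, yaw] about the fixed x, y, z axes, in that order (R = Rz(yaw) Ry(pitch) Rx(roll)).
In Python, from rig import sense, read_camera, camera_info, finish_job, look_for, trace, tip_of gives the robot as it stands. The module is installed in compiled form; this text tells all that it offers.
- The arm moves only by the tool arm_command, never from a script. Its argument "moves" is a list of rows, each a list of 3 entries, a list of its own where there are three numbers: the shift along the tool's x, y, z each as a share of 60 cm, from -1 to 1, then the turn about the tool's z as a share of pi/2 rad, from -1 to 1, then the closure, from -1 (fully open) to 1 (shut). In form: [[[dx, dy, dz], twist, fingers], ...]. A call has 1 to 8 rows; each row is the pose to reach, as a shift and turn from the pose commanded when the call began, along the tool's axes at that moment; what a row does not reach only later rows make up. A row lasts 1/12 s, in which the tool goes at most 41.7 mm and 7.16 degrees, less where a joint would pass 70% of its speed; a pose out of reach is approached as far as the arm can. A call with a number of a shift or a turn outside -1 to 1 is refused whole. A call with a gripper value outside its range is refused whole. The fingers move at their own pace and stop on an object; "squeeze" is the grip in N (left out, the last holds). Time passes only in rows, so rows that repeat a pose let the fingers close. It gives the time, the measured TCP pose, the force, the opening and the grip force at its end, in the units of the state.
- sense(): the state, without advancing time (a new reading comes with each control period).
- read_camera(name): name is "scene" or "top" or "wrist"; returns the picture (400x640x3 uint8, blue, green, red); there is no depth.
- camera_info(name): a dict with "mtx" (3x3 intrinsics, pixels), "extrinsics" (4x4, takes a point from world to camera coordinates); the wrist camera has in their place "mount" (4x4, takes a point from camera to tool coordinates, whose origin is the TCP and whose axes are the flange's). Camera axes: x right, y up, looking along -z (the intrinsics and any distortion apply to the point x, -y, -z); pixel columns grow to the right and rows downward; lengths in mm; the calibration is good to about 2 mm. The wrist camera is an equidistant fisheye: a pixel r from the principal point sees the ray r / f radians off the axis. A picture is of the moment at which its call begins: read the wrist's pose just before it. camera_info takes no time and is no camera call.
- finish_job(): hands the job in; it is judged then, once.
Trained networks look in the newest picture that a camera, given by its name, has taken for a name from the list of things; names that differ only in an ending like _2 or _b are one class to them, and where a whole thing is asked for, a point or a joint stands for the part that bears it (a point fixed in the world has none). Each returns a list of dicts, best first, with "conf" (0 to 1); they miss things now and then, are a little off and sometimes report something else, mostly with a low value. They report only what shows in the picture. A call takes as long as a camera call.
- look_for(camera, thing): "extent" ([left, top, right, bottom] in pixels, round what is visible of it).
- trace(camera, thing): "mask" (400x640 bool, what is visible of it) and "extent" ([left, top, right, bottom] in pixels, round what is visible of it).
- tip_of(camera, thing): "pixel" ([row, column] in pixels: a listed point, or the origin of a listed thing).
The state is a dict: "time_s": time; "joint_pos": joint angles; "qvel": joint speeds; "joint_efforts": joint torques, N m; "eef_pos": TCP position; "ee_rot": TCP orientation; "contact_force": force on the tool from outside, world axes, zero at the start; "ft_torque": the same for the moment, N m; "opening": finger opening in mm; "grasp_force": force on a finger pad.
Only numpy, scipy, OpenCV 4.12 (cv2) and the standard library are available. Lean on these libraries where they do the work, as an engineer would, in place of code of your own. Each camera call takes 0.05 s, during which the arm holds its last target. There are 200 camera calls.

TASK

Open the low grey metal box that stands beside the microscope: draw its lock bolt fully out sideways by the bolt's round knob, then push the sliding cover by its handle all the way open, until it stops. Leave the bolt drawn and the cover open, and do not knock over the small dropper bottle that stands next to the box.

Things in the scene. Friction and masses are not known exactly. Their poses are not given: they have to be found in the camera images.
- safe: The low grey metal box, fixed to the table, 240 mm long (x), 116 mm wide (y); a bolt ledge on its left (+y) sticks out 20 mm more. Origin: centre of its underside. x is the way the cover opens (away from the robot), y the way the bolt is drawn (to the left), z up; position and yaw vary. It stands between the microscope (on its right) and a tall instrument under a dark dust cover (on its left).
- bolt (a joint): Travel in m of the steel lock bolt: near 0 = shut, its nose lies across the cover's path; 0.035 = fully drawn, at its stop; the cover is freed at about 0.026. It moves along +y of bolt_knob (outward from the box's left side), needs about 2 N and stays where it is left.
- cover (a joint): Travel in m of the sliding aluminium cover: 0 = closed, 0.100 = fully open, at its stop. It moves along +x of cover_handle (away from the robot, over the box's flat far half), needs about 2 N and stays where it is left; until the bolt is drawn it is held shut within about 2 mm.
- bolt_knob (a point): Point on the axis of the bolt's upright round black knob, 79 mm above the table; axes as the box. The knob's top is 10 mm higher (89 mm); its upper 16 mm is 16 mm in diameter, narrowing to 12 mm below. Steel straps beside it, towards the box, reach 65 mm above the table, the bolt itself 63 mm.
- cover_handle (a point): Centre of the black bar of the cover's handle, 77 mm above the table; axes as the box. The bar is 12 mm thick (x), 50 mm long (y), 16 mm high (top at 85 mm), on two posts, 23 mm clear of the cover, whose top is 46 mm above the table. A raised edge bar crosses the cover's far end: from 62 mm beyond the handle's centre, 63 mm above the table.
- dropper: Small amber dropper bottle with a black dropper, 30 mm in diameter and 91 mm tall, standing loose on the table beside the near left part of the box. Origin at the centre of its underside, z up. Not to be knocked over.

How it is judged (in metres and radians):
On the way, in this order (a step that is already met when the one before it is completed fails the run):
1. the lock bolt is drawn (26 mm or more) while the cover is still closed (value of joint bolt above 0.026 m and value of joint cover below 0.015 m), for 0.1 s.
2. the cover is slid open (90 mm or more of its 100 mm) (value of joint cover above 0.09 m), for 0.2 s.
At the end, for the whole second after the job is handed in: The cover is open to within 10 mm of its stop (joint over 0.09 m) and at rest, the bolt is still drawn (over 0.022 m), and the dropper bottle stands upright (within 0.3 rad) (value of joint cover above 0.09 m and value of joint bolt above 0.022 m and velocity of joint cover between -0.01 and 0.01 m/s and angle between dropper's own z axis and vertical below 0.3 rad); the robot touches nothing.
It fails at once if the dropper bottle is knocked over (tilted more than 0.5 rad) (angle between dropper's own z axis and vertical above 0.5 rad).
It also fails if it takes over 51 s, if anything falls off the work surface, if the arm or the gripper's body presses on something with over 40 N, if the wrist force passes 120 N, or if a joint passes its speed limit or range.

## Working session

There is one attempt and no reset: what is moved stays moved. The work goes in short steps, Python scripts to look and compute and a tool call to move; the robot and the scene stay as the last step left them, time stands still between calls to the robot, and variables do not carry over. Pictures are saved under pics/ and viewed, at most 10 in all, crops included, and the job is handed in when it is done.

Besides the shell and the picture viewer there is one more tool, called after "Call:" as name(argument=value, ...), one argument or row to a line, values as JSON. arm_command: Moves the arm, as the interface text tells. Shift numbers are shares of 60 cm and turn numbers shares of pi/2 rad, none past 1 either way. Its arguments: {"type":"object","properties":{"moves":{"type":"array","items":{"type":"array"}},"squeeze":{"type":"number"}},"required":["moves"]}

```bash
mkdir -p pics
cat > h.py <<'E'
import numpy as np, cv2
from scipy.spatial.transform import Rotation as Ro
from rig import *
def ray(cam,px,st=None):
    """px=[row,col] -> origin, dir in world"""
    i=camera_info(cam); K=np.array(i['mtx']); r,c=px
    if cam=='wrist':
        x=(c-K[0,2])/K[0,0]; y=(r-K[1,2])/K[1,1]; t=np.hypot(x,y); s=np.sin(t)/t if t>1e-9 else 1
        d=np.array([x*s,-y*s,-np.cos(t)]); M=np.array(i['mount'])
        R=Ro.from_euler('xyz',st['ee_rot']).as_matrix()
        return R@M[:3,3]+np.array(st['eef_pos']), R@M[:3,:3]@d
    d=np.linalg.solve(K,[c,r,1.]); d=np.array([d[0],-d[1],-d[2]])
    E=np.array(i['extrinsics']); R=E[:3,:3]; return -R.T@E[:3,3], R.T@d
def atz(cam,px,z,st=None):
    o,d=ray(cam,px,st); return o+d*(z-o[2])/d[2]
def inter(a,b):
    A=np.zeros((3,3));B=np.zeros(3)
    for o,d in (a,b):
        d=d/np.linalg.norm(d);P=np.eye(3)-np.outer(d,d);A+=P;B+=P@o
    return np.linalg.solve(A,B)
E
python3 - <<'E'
from h import *
np.set_printoptions(precision=1,suppress=True)
s=sense();print(s)
Z={'bolt_knob':79,'cover_handle':77,'safe':0,'dropper':0}
for c in ['scene','top','wrist']:
    s=sense();im=read_camera(c);cv2.imwrite(f'pics/{c}0.png',im)
    print(c,{k:v for k,v in camera_info(c).items() if k not in('mtx','extrinsics','mount')})
    for t in Z:
        for r in tip_of(c,t)[:2]: print(c,t,round(r['conf'],2),np.array(r['pixel']),atz(c,r['pixel'],Z[t],s))
E
```

```text
{'time_s': 0.0, 'joint_pos': array([-1.3,  0.4,  0. ,  1.6, -0. ,  1.1, -0.1]), 'qvel': array([ 0., -0., -0.,  0.,  0.,  0., -0.]), 'joint_efforts': array([ -0. , -66.8,   1. , -31.4,  -0.1,   0. ,   0. ]), 'eef_pos': array([216.4, 585.8, 226. ]), 'ee_rot': array([-3.1,  0. ,  2.8]), 'contact_force': array([0.5, 0.4, 0.1]), 'ft_torque': array([ 0., -0.,  0.]), 'grasp_force': 0.0, 'opening': 91.91994899497779}
scene {}
scene bolt_knob 0.69 [175.9 320.5] [573.4 184.3  79. ]
scene cover_handle 0.62 [228.2 296.1] [469.  130.5  77. ]
scene cover_handle 0.24 [213.5 271.5] [454.  182.5  77. ]
scene dropper 0.62 [211.4 268.7] [472.6 225.9   0. ]
top {}
top bolt_knob 0.57 [187.5 301.5] [567.  185.3  79. ]
top cover_handle 0.79 [235.2 326. ] [470.8 120.9  77. ]
top safe 0.87 [211.  334.8] [538.4 104.8   0. ]
top safe 0.58 [236.8 324.8] [475.4 121.3   0. ]
top dropper 0.54 [210.7 332.3] [538.4 110.7   0. ]
top dropper 0.42 [232.1 281.4] [474.2 222.5   0. ]
wrist {}
```

View pics/top0.png

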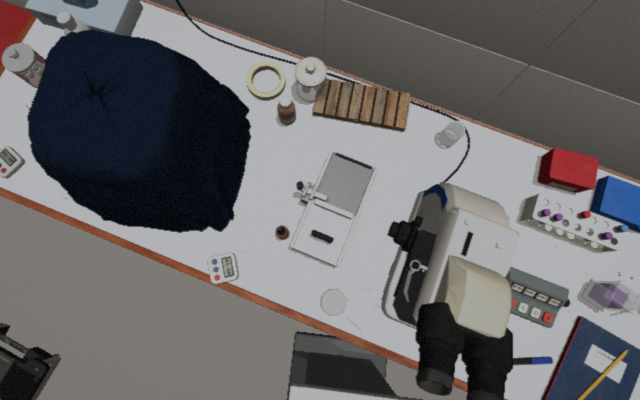

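View pics/scene0.png

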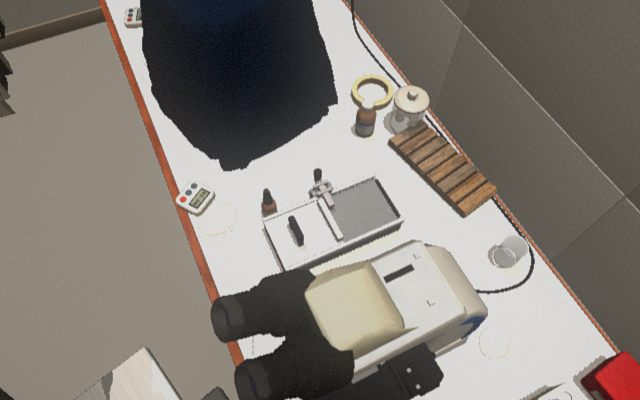

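Run:
```python
from h import *
np.set_printoptions(precision=1,suppress=True)
im=cv2.imread('pics/top0.png');cv2.imwrite('pics/topc.png',cv2.resize(im[130:280,230:430],None,fx=4,fy=4,interpolation=cv2.INTER_CUBIC))
for t,z in (('bolt_knob',79),('cover_handle',77),('dropper',0)):
    a,b=tip_of('top',t),tip_of('scene',t)
    for A in a:
        for B in b: print(t,A['conf'],B['conf'],inter(ray('top',A['pixel']),ray('scene',B['pixel'])))
s=sense();print(Ro.from_euler('xyz',s['ee_rot']).as_matrix(),s['ee_rot'],ray('top',[0,0])[0],ray('scene',[0,0])[0])
m=trace('top','safe')[0]['mask'].astype(np.uint8)
print(cv2.minAreaRect(cv2.findNonZero(m)))
```

```text
bolt_knob 0.57 0.69 [569.3 184.   81.8]
cover_handle 0.79 0.62 [466.3 122.4  95.4]
cover_handle 0.79 0.24 [442.7 128.5 184.1]
dropper 0.54 0.62 [460.8 124.5 207.1]
dropper 0.42 0.62 [472.2 222.4   6.4]
[[-0.9  0.3  0. ]
 [ 0.3  0.9  0. ]
 [-0.   0.  -1. ]] [3.1 0.  2.8] [378.9 142.2 899.2] [ 259.2 -168.5  828. ]
((325.1951599121094, 205.12493896484375), (70.48179626464844, 107.65402221679688), 21.317913055419922)
```

View pics/topc.png

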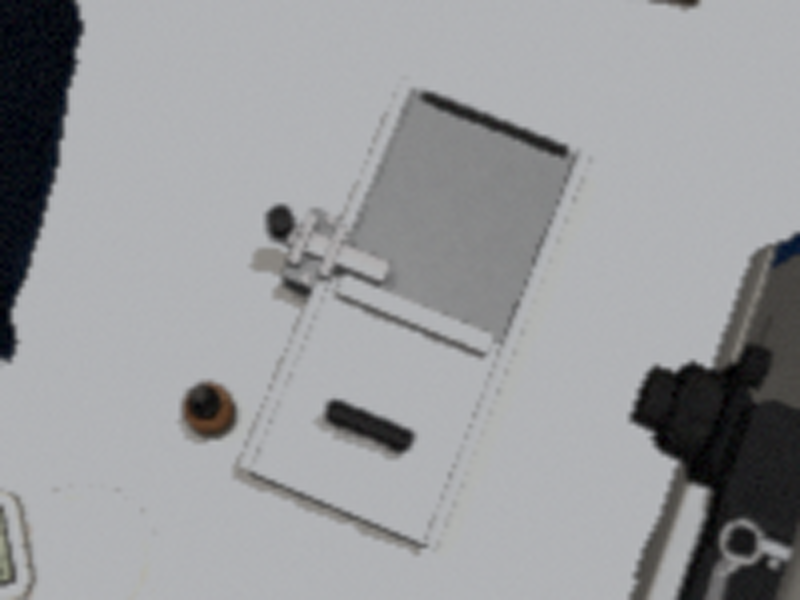

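The top view shows the box centred near px (335,210) with its far end tilted right. The knob is at about (300,185), the handle at about (322.5,236) and the bottle at about (282,232). The nets agree with the picture to within a few pixels, so I'll refine from crop pixels.

Run:
```python
from h import *
np.set_printoptions(precision=1,suppress=True)
T=lambda x,y,z: atz('top',[130+y/4-.4,230+x/4-.4],z)
k=T(279,218,89);h=T(370,423,85)
l=T(334,408,85);r=T(406,440,85)
print('knob',k,'handle',h,'len',np.linalg.norm(l-r))
d=r-l;print('yaw from handle',np.degrees(np.arctan2(d[0],-d[1]))*-1)
nl,fl,fr,nr=[T(*p,50) for p in((240,470),(410,90),(583,152),(428,548))]
for a,b in((nl,fl),(nr,fr)): e=b-a;print('yaw',np.degrees(np.arctan2(e[1],e[0])),np.linalg.norm(e))
for a,b in((nl,nr),(fl,fr)): e=b-a;print('yaw',np.degrees(np.arctan2(e[0],-e[1]))*-1,np.linalg.norm(e))
print(nl,fl,fr,nr)
print('dropper',T(205,400,91))
im=cv2.imread('pics/scene0.png');cv2.imwrite('pics/scc.png',cv2.resize(im[150:290,250:410],None,fx=4,fy=4,interpolation=cv2.INTER_CUBIC))
s=sense();print(s['ee_rot'],s['eef_pos'])
```

```text
knob [571.6 190.3  89. ] handle [468.6 129.2  85. ] len 41.22508970591805
yaw from handle 17.13528911374873
yaw -16.769914167064805 235.99407601010805
yaw -15.430715481906768 239.08943383703894
yaw 15.443484434730724 109.86562835987613
yaw 13.709707918630249 104.39722964320207
[438.6 195.9  50. ] [664.6 127.8  50. ] [639.8  26.4  50. ] [409.4  90.   50. ]
dropper [469.6 216.2  91. ]
[ 3.1 -0.   2.8] [216.6 586.3 226.7]
```

View pics/scc.png

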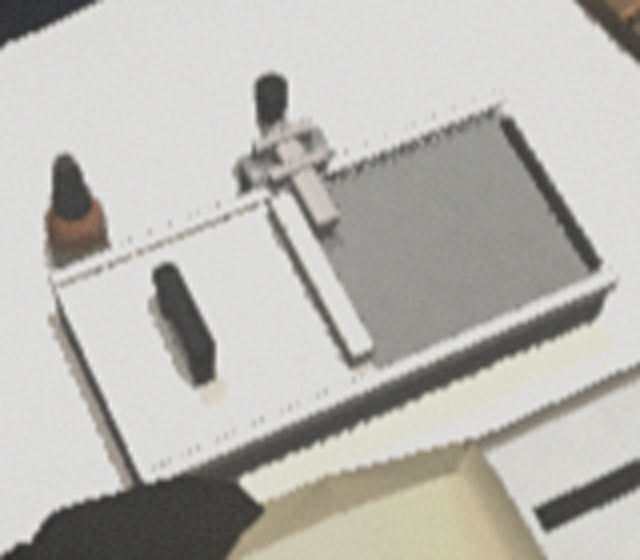

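Crop view: knob top at about px (317,170), handle bar from about (292,217) to (301,242), bottle to the left. I'll cross-check these with two cameras and plan the first move.

```bash
cat >> h.py <<'E'
def delta(tgt,yaw=None):
    """shift shares along tool axes to reach world tgt; twist share to bring tool-x yaw"""
    s=sense();R=Ro.from_euler('xyz',s['ee_rot']).as_matrix()
    print('shift',np.round(R.T@(np.array(tgt)-s['eef_pos'])/600,4),'twist',None if yaw is None else round(-((yaw-np.degrees(np.arctan2(R[1,0],R[0,0]))+180)%360-180)/90,4),'yawnow',round(np.degrees(np.arctan2(R[1,0],R[0,0])),2))
E
python3 - <<'E'
from h import *
np.set_printoptions(precision=1,suppress=True)
T=lambda x,y: ray('top',[130+y/4-.4,230+x/4-.4]); S=lambda x,y: ray('scene',[150+y/4-.4,250+x/4-.4])
print('knobtop',inter(T(279,218),S(271,80)))
print('handle l',inter(T(332,407),S(165,268)),'r',inter(T(408,440),S(203,362)))
print('knob scene z89',atz('scene',[150+80/4,250+271/4],89))
print('box corner',inter(T(240,470),S(55,285)),inter(T(583,152),S(612,275)),inter(T(410,90),S(500,103)))
delta([360,300,227],74)
delta([430,200,227],74)
E
```

```text
knobtop [569.7 189.6  98.2]
handle l [474.  150.1  87.2] r [462.1 108.5  73.7]
knob scene z89 [573.9 192.9  89. ]
box corner [440.1 195.8  44.6] [639.5  26.5  51.4] [663.7 127.5  55.1]
shift [-0.4 -0.4 -0. ] twist 0.9525 yawnow 159.73
shift [-0.6 -0.5 -0. ] twist 0.9525 yawnow 159.73
```

Call:
arm_command(
  moves=[
    [[-0.389,-0.365,0],0.953,0],
    [[-0.389,-0.365,0],0.953,0],
    [[-0.389,-0.365,0],0.953,0],
    [[-0.389,-0.365,0],0.953,0],
    [[-0.389,-0.365,0],0.953,0],
    [[-0.389,-0.365,0],0.953,0],
    [[-0.389,-0.365,0],0.953,0],
    [[-0.389,-0.365,0],0.953,0],
  ],
  squeeze=20,
)

```text
time_s: 1.77
eef_pos: [361.1, 296.2, 227.0]
ee_rot: [3.141, 0.0, 1.779]
contact_force: [0.7, 0.1, -1.2]
opening: 47.0
grasp_force: 0.0
```

Run:
```python
from h import *
delta([480,190,200],74)
print(sense()['joint_pos'])
```

```text
shift [-0.2141  0.1574  0.0452] twist 0.3101 yawnow 101.91
[-1.07577444  0.17210263  0.31991701  1.96187882 -0.06289157  1.01677018
 -0.5193631 ]
```

Call:
arm_command(
  moves=[
    [[-0.214,0.157,0.045],0.31,0],
    [[-0.214,0.157,0.045],0.31,0],
    [[-0.214,0.157,0.045],0.31,0],
    [[-0.214,0.157,0.045],0.31,0],
    [[-0.214,0.157,0.045],0.31,0],
    [[-0.214,0.157,0.045],0.31,0],
    [[-0.214,0.157,0.045],0.31,0],
  ],
)

```text
time_s: 2.35
eef_pos: [479.0, 195.1, 199.6]
ee_rot: [-3.141, 0.0, 1.301]
contact_force: [0.6, 0.6, 0.4]
opening: 45.9
grasp_force: 0.0
```

Run:
```python
from h import *
np.set_printoptions(precision=1,suppress=True)
s=sense();im=read_camera('wrist');cv2.imwrite('pics/w1.png',im);print(s['eef_pos'],s['ee_rot'])
for t,z in (('bolt_knob',79),('cover_handle',77),('safe',0),('dropper',0)):
    for r in tip_of('wrist',t)[:2]: print(t,round(r['conf'],2),np.array(r['pixel']),atz('wrist',r['pixel'],z,s))
print(camera_info('wrist'))
```

```text
[479.  195.1 199.6] [-3.1  0.   1.3]
bolt_knob 0.65 [183.1 415.5] [570.2 186.1  79. ]
cover_handle 0.86 [261.3 329.2] [469.7 128.7  77. ]
safe 0.56 [233.2 389. ] [544.2 107.    0. ]
dropper 0.93 [166.6 310.7] [472.2 214.3   0. ]
{'mtx': array([[309.7,   0. , 321.4],
       [  0. , 309.7, 204.4],
       [  0. ,   0. ,   1. ]]), 'mount': array([[  -0. ,    1. ,    0.3,   78.8],
       [   1. ,    0. ,    0. ,    1. ],
       [   0. ,    0.3,   -1. , -158. ],
       [   0. ,    0. ,    0. ,    1. ]])}
```

View pics/w1.png

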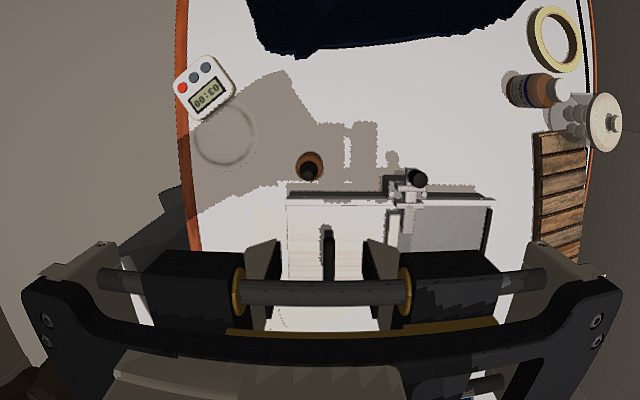

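The wrist view shows the knob at about (417,178), the bottle at (309,165) and the handle at (328,255), with box edges level in the image, so the yaw is right. The networks put the knob at about (570,187).

Run:
```python
from h import *
s=sense();print(atz('wrist',[177.5,417],89,s),atz('wrist',[183,416],79,s))
delta([571,188,130],74)
```

```text
[569.94583896 194.81278488  89.        ] [570.52236798 186.94418379  79.        ]
shift [0.028  0.1519 0.1166] twist 0.0073 yawnow 74.66
```

Call:
arm_command(
  moves=[
    [[0.028,0.152,0.116],0.007,0],
    [[0.028,0.152,0.116],0.007,0],
    [[0.028,0.152,0.116],0.007,0],
    [[0.028,0.152,0.116],0.007,0],
    [[0.028,0.152,0.116],0.007,0],
    [[0.028,0.152,0.116],0.007,0],
  ],
)

```text
time_s: 3.1
eef_pos: [571.0, 187.2, 130.2]
ee_rot: [-3.141, 0.0, 1.29]
contact_force: [-0.9, -0.3, -0.0]
opening: 45.7
grasp_force: 0.0
```

Run:
```python
from h import *
np.set_printoptions(precision=1,suppress=True)
s=sense();im=read_camera('wrist');cv2.imwrite('pics/w2.png',im);print(s['eef_pos'],s['ee_rot'])
for t,z in (('bolt_knob',79),('cover_handle',77),('dropper',0)):
    for r in tip_of('wrist',t)[:2]: print(t,round(r['conf'],2),np.array(r['pixel']),atz('wrist',r['pixel'],z,s))
for r in trace('wrist','bolt_knob')[:2]: print(r['conf'],r['extent'])
delta([571,189,72])
```

```text
[571.  187.2 130.2] [-3.1  0.   1.3]
bolt_knob 0.79 [224.5 324. ] [573.7 186.7  79. ]
dropper 0.82 [194.3 216.8] [471.7 218.    0. ]
0.58 [310.0, 203.5, 332.5, 280.5]
shift [ 0.  -0.   0.1] twist None yawnow 73.95
```

View pics/w2.png

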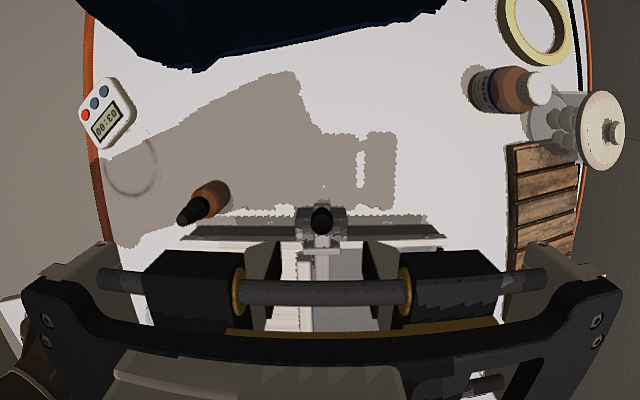

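The knob top sits at about (321,214), centred between the fingers. Checking its y offset now.

Run:
```python
from h import *
s=sense()
for r in (212,216,220):print(r,atz('wrist',[r,321],89,s))
print(atz('wrist',[224.5,322],79,s))
delta([571.6,188.5,72]);R=Ro.from_euler('xyz',s['ee_rot']).as_matrix();print((R.T@([571.6,188.5,72]-s['eef_pos'])/600).tolist())
```

```text
212 [575.51280676 199.57969044  89.        ]
216 [574.7149576 196.8145748  89.       ]
220 [573.90999209 194.02489822  89.        ]
[572.64980519 187.06909246  79.        ]
shift [ 0.0017 -0.0001  0.0987] twist None yawnow 73.95
[0.0017218867967938774, -0.0001318470018431945, 0.0987185962457128]
```

Call:
arm_command(
  moves=[
    [[0.006,0,0.05],0,0],
    [[0.006,0,0.097],0,0],
    [[0.006,0,0.097],0,0],
    [[0.006,0,0.097],0,1],
    [[0.006,0,0.097],0,1],
    [[0.006,0,0.097],0,1],
    [[0.006,0,0.097],0,1],
    [[0.006,0,0.097],0,1],
  ],
  squeeze=20,
)

```text
time_s: 4.02
eef_pos: [573.1, 190.5, 73.2]
ee_rot: [3.141, -0.001, 1.29]
contact_force: [-6.5, 3.8, 4.0]
opening: 17.1
grasp_force: 4.6
```

Call:
arm_command(
  moves=[
    [[0,0,0],0,1],
    [[0,0,0],0,1],
    [[0.01,0,0],0,1],
    [[0.02,0,0],0,1],
    [[0.03,0,0],0,1],
    [[0.04,0,0],0,1],
    [[0.05,0,0],0,1],
    [[0.058,0,0],0,1],
  ],
)

```text
time_s: 4.68
eef_pos: [581.1, 222.6, 72.7]
ee_rot: [-3.14, 0.002, 1.29]
contact_force: [-9.6, -14.8, 16.7]
opening: 14.8
grasp_force: 20.0
```

Run:
```python
from h import *
np.set_printoptions(precision=1,suppress=True)
print(sense()['contact_force'],sense()['opening'])
T={}
for c in('top','scene'):
    im=read_camera(c);T[c]=im
    for r in tip_of(c,'bolt_knob')[:2]: print(c,r['conf'],atz(c,r['pixel'],79))
cv2.imwrite('pics/m1.png',np.hstack([cv2.resize(T['scene'][130:230,250:350],None,fx=4,fy=4,interpolation=cv2.INTER_CUBIC),cv2.resize(T['top'][140:240,260:360],None,fx=4,fy=4,interpolation=cv2.INTER_CUBIC)]))
```

```text
[ -9.6 -14.8  16.7] 14.830031601317451
scene 0.54 [577.7 224.9  79. ]
```

View pics/m1.png

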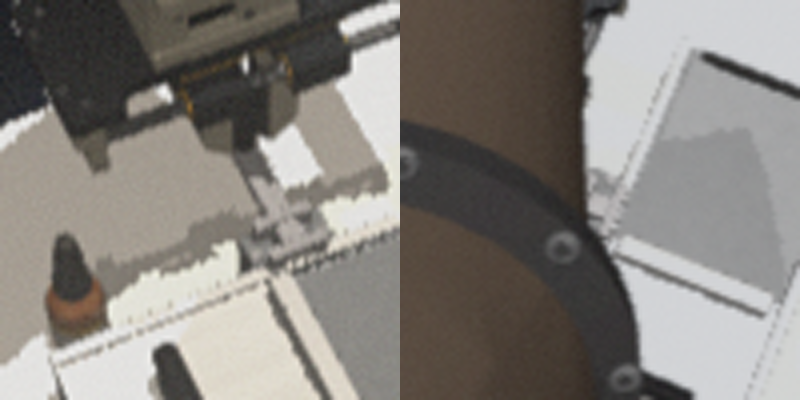

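The bolt is drawn: its nose has left the cover's path and the steel now shows outside the straps. One small extra pull, then release and rise.

Call:
arm_command(
  moves=[
    [[0.005,0,0],0,1],
    [[0.005,0,0],0,1],
    [[0.003,0,0],0,0],
    [[0.003,0,0],0,0],
    [[0.003,0,0],0,0],
    [[0.003,0,-0.06],0,0],
    [[0.003,0,-0.12],0,0],
    [[0.003,0,-0.14],0,0],
  ],
)

```text
time_s: 5.55
eef_pos: [585.2, 226.2, 160.7]
ee_rot: [3.137, -0.004, 1.29]
contact_force: [1.7, -0.2, 0.9]
opening: 45.2
grasp_force: 0.0
```

Run:
```python
from h import *
np.set_printoptions(precision=1,suppress=True)
s=sense();im=read_camera('wrist')
for t,z in (('bolt_knob',79),('cover_handle',77),('dropper',0)):
    for r in tip_of('wrist',t)[:2]: print(t,round(r['conf'],2),np.array(r['pixel']),atz('wrist',r['pixel'],z,s))
print(s['eef_pos'])
delta([430,140,150],74);delta([430,140,62],74)
```

```text
bolt_knob 0.68 [219.7 316.1] [580.5 220.7  79. ]
dropper 0.64 [224.5 225.5] [471.1 216.9  -0. ]
[585.2 226.2 160.7]
shift [-0.2 -0.2  0. ] twist -0.0007 yawnow 73.93
shift [-0.2 -0.2  0.2] twist -0.0007 yawnow 73.93
```

Call:
arm_command(
  moves=[
    [[-0.209,-0.209,0],0,1],
    [[-0.209,-0.209,0],0,1],
    [[-0.209,-0.209,0],0,1],
    [[-0.209,-0.209,0],0,1],
    [[-0.209,-0.209,0],0,1],
    [[-0.209,-0.209,0],0,1],
    [[-0.209,-0.209,0],0,1],
  ],
)

```text
time_s: 6.33
eef_pos: [427.1, 139.9, 155.5]
ee_rot: [-3.141, 0.0, 1.29]
contact_force: [1.0, 0.6, -0.3]
opening: 4.3
grasp_force: 0.0
```

Run:
```python
from h import *
np.set_printoptions(precision=1,suppress=True)
s=sense();im=read_camera('wrist');cv2.imwrite('pics/w3.png',im)
for t,z in (('bolt_knob',79),('cover_handle',77),('dropper',0)):
    for r in tip_of('wrist',t)[:2]: print(t,round(r['conf'],2),np.array(r['pixel']),atz('wrist',r['pixel'],z,s))
print(s['eef_pos'],s['opening'])
R=Ro.from_euler('xyz',s['ee_rot']).as_matrix();print((R.T@([430,140,62]-s['eef_pos'])/600*1000))
```

```text
cover_handle 0.69 [208.4 372.9] [468.9 131.8  77. ]
dropper 0.93 [104.7 339.6] [469.6 218.8   0. ]
[427.1 139.9 155.5] 4.271765925234308
[  1.6   4.7 155.8]
```

View pics/w3.png

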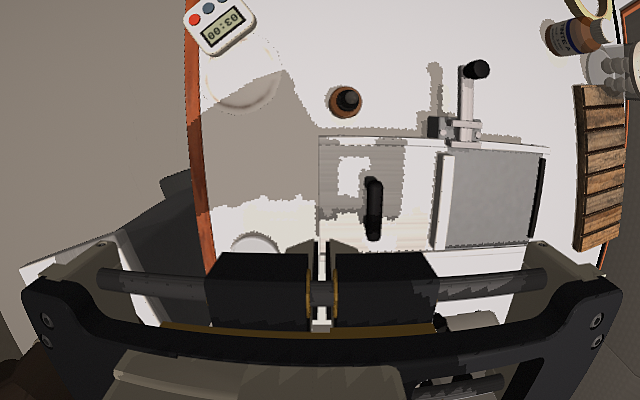

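The bolt is clearly drawn (knob at (476,69), its nose clear of the opening). The handle bar is at (373,208), and the shut fingers sit behind it in line with the box. Next I descend.

Call:
arm_command(
  moves=[
    [[0,0,0.06],0,1],
    [[0,0,0.12],0,1],
    [[0,0,0.155],0,1],
    [[0,0,0.155],0,1],
    [[0,0,0.155],0,1],
  ],
)

```text
time_s: 6.95
eef_pos: [427.5, 139.3, 62.3]
ee_rot: [-3.14, 0.002, 1.289]
contact_force: [-0.2, 0.3, -0.0]
opening: 0.3
grasp_force: 0.0
```

Call:
arm_command(
  moves=[
    [[0,0.015,0],0,1],
    [[0,0.03,0],0,1],
    [[0,0.045,0],0,1],
    [[0,0.06,0],0,1],
    [[0,0.075,0],0,1],
    [[0,0.09,0],0,1],
  ],
)

```text
time_s: 7.45
eef_pos: [480.7, 124.6, 63.4]
ee_rot: [3.141, -0.001, 1.29]
contact_force: [-0.7, 1.6, 1.5]
opening: -0.0
grasp_force: 1.0
```

Call:
arm_command(
  moves=[
    [[0,0.02,0],0,1],
    [[0,0.04,0],0,1],
    [[0,0.06,0],0,1],
    [[0,0.075,0],0,1],
    [[0,0.085,0],0,1],
    [[0,0.09,0],0,1],
  ],
)

```text
time_s: 7.95
eef_pos: [532.4, 109.1, 62.8]
ee_rot: [3.141, 0.0, 1.289]
contact_force: [-1.8, 1.5, 1.2]
opening: 0.4
grasp_force: 0.8
```

Call:
arm_command(
  moves=[
    [[0,0.007,0],0,1],
    [[0,0.014,0],0,1],
    [[0,0.021,0],0,1],
    [[0,0.021,0],0,1],
  ],
)

```text
time_s: 8.28
eef_pos: [541.4, 106.6, 62.6]
ee_rot: [-3.137, 0.001, 1.29]
contact_force: [-8.1, 1.9, 5.4]
opening: 0.4
grasp_force: 4.4
```

Run:
```python
from h import *
np.set_printoptions(precision=1,suppress=True)
for c in('scene','top','wrist'):
    s=sense();im=read_camera(c)
    for t,z in (('bolt_knob',79),('cover_handle',77)):
        for r in tip_of(c,t)[:2]: print(c,t,round(r['conf'],2),atz(c,r['pixel'],z,s))
```

```text
scene cover_handle 0.6 [559.3 101.6  77. ]
top bolt_knob 0.51 [577.9 222.   79. ]
wrist bolt_knob 0.77 [579.8 221.   79. ]
wrist cover_handle 0.8 [565.4 101.5  77. ]
```

Call:
arm_command(
  moves=[
    [[0,0.005,0],0,1],
    [[0,0.007,0],0,1],
    [[0,0.007,0],0,1],
  ],
)

```text
time_s: 8.98
eef_pos: [541.5, 106.6, 62.4]
ee_rot: [-3.13, 0.001, 1.292]
contact_force: [-21.8, 4.1, 18.5]
opening: 0.2
grasp_force: 11.7
```

It is firmly at its stop. Now back off and rise.

Call:
arm_command(
  moves=[
    [[0,-0.015,0],0,1],
    [[0,-0.03,0],0,1],
    [[0,-0.03,0],0,1],
    [[0,-0.03,-0.06],0,1],
    [[0,-0.03,-0.12],0,1],
    [[0,-0.03,-0.16],0,1],
    [[0,-0.03,-0.16],0,1],
  ],
)

```text
time_s: 9.57
eef_pos: [533.8, 110.1, 164.0]
ee_rot: [3.134, -0.005, 1.289]
contact_force: [0.9, 0.2, -0.0]
opening: 0.4
grasp_force: 0.0
```

Run:
```python
from h import *
np.set_printoptions(precision=1,suppress=True)
s=sense();im=read_camera('wrist');cv2.imwrite('pics/w4.png',im)
for t,z in (('bolt_knob',79),('cover_handle',77),('dropper',0)):
    for r in tip_of('wrist',t)[:2]: print(t,round(r['conf'],2),atz('wrist',r['pixel'],z,s))
```

```text
bolt_knob 0.96 [577.8 219.5  79. ]
cover_handle 0.97 [566.  102.8  77. ]
dropper 0.67 [472.  216.9   0. ]
```

View pics/w4.png

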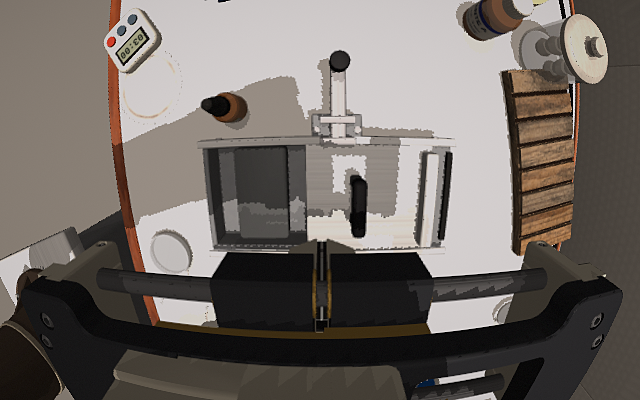

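The cover is fully open (handle at (358,205)), the bolt is drawn (knob at (339,61)), the bottle stands upright at (222,105), and the gripper is clear.

```bash
python3 -c "
from rig import *
print(finish_job())"
```

```text
the job is handed in; nothing more can be done
None
```

The job is handed in: bolt drawn about 35 mm, cover pushed open to its stop (about 100 mm), and the dropper bottle still upright; no verdict was returned.

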